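Reload the bench staple magazine

TASK

Reload the staple magazine: push the staple strip's end gently back against the spring follower until the strip can be set down flat in the channel behind the front gate, and let go so that the spring runs it up to the gate. Then slide the cover rail forward by its thumb tab until it is fully closed. Do not force the spring or the rail against their stops, and leave the other things on the table where they are.

Things in the scene. Friction and masses are not known exactly. Their poses are not given: they have to be found in the camera images.
- strip: Staple strip: a straight stick of steel staples, inverted-U section, 100 mm long (its x), 20 mm wide (y), 24 mm tall (z), about 120 g, legs down on the table. Both ends alike; either may go first. Origin: centre of its underside. In the channel only its upper 15 mm stand above the walls: hold it across its width near mid-length, by the upper 12 mm.
- magazine: Fixed grey base plate, 262 x 92 x 10 mm, x from -76 to +186 mm. Origin at table height; x runs along the channel from gate (-x) to spring end (+x), z up. The aluminium bed on it carries channel, gate, follower and rail, and is clamped in slots anywhere within 18 mm either way along x. This shift differs every time and is NOT measured. More than 45 N on strip or rail does damage.
- channel (a point): Point on the magazine base at x = 0, y = 0, on the channel floor, 16 mm above the table: where the underside centre of a strip lying home is, give or take the bed's unmeasured shift along x. The channel is 22.8 mm wide, along magazine x; its walls reach 9 mm above its floor, with flared tops.
- gate (a point): Where the inner face of the front gate meets the channel floor if the bed stands in mid-slot (magazine x = -50 mm); the real gate is shifted with the bed, unmeasured. The gate is an upright lip 12 mm tall above the channel floor; nothing in front of it is higher. The strip must come to lie behind it, on the +x side.
- follower_rest (a point): Where the follower's flat front face rests above the channel floor if the bed stands in mid-slot (magazine x = +25 mm); really shifted with the bed, unmeasured. Black block, 24 mm tall above the floor. Pushed to +x by the end of a strip carried just above the gate, it yields 30 mm to a hard stop; 3 N at first, 7 N at the stop. The strip needs 25 mm of it.
- rail (a joint): Opening of the sliding cover rail, m: 0 fully closed over the strip (hard stop), about 0.12 open, towards the spring end; closes towards magazine -x against about 3 N friction and stays where left. Steel hood 82 mm long, 50 mm wide, flat top 47 mm above the table, passing 3 mm above a strip lying home.
- tab_closed (a point): Middle of the rail's thumb tab WHEN THE RAIL IS CLOSED and the bed in mid-slot (magazine x = -12 mm, 59 mm above the table). The tab now stands farther along magazine +x by the rail's opening, plus the bed's unmeasured shift. Black upright tab at mid-rail, 12 mm thick along x, 36 mm wide, 24 mm tall, top 71 mm above the table.
- tape_roll: Bystander: roll of tape lying flat, 98 mm across, 25 mm high. Origin: centre of its underside.
- bowl: Bystander: small white bowl, 86 mm across, 51 mm high. Origin: centre of its underside.
- empty_cup: Bystander: empty white cup with handle, 79 x 60 mm, 74 mm high. Origin: centre of its underside.
- beaker: Bystander: white beaker with sticks in it, 85 mm across, 184 mm high. Origin: centre of its underside.
Mind the look-alikes: they are no part of the job. Several things have the shape of the strip; the one meant has the colours described above.

How it is judged (in metres and radians):
On the way, in this order (a step that is already met when the one before it is completed fails the run):
1. the strip lies flat on the channel floor, let go and run forward to the gate, with the rail still open (x of strip in the frame of magazine between -0.021 and 0.021 m and y of strip in the frame of magazine between -0.004 and 0.004 m and z of strip in the frame of magazine between 0.013 and 0.019 m and angle between strip's own z axis and vertical below 0.05 rad and angle between the x axis of strip and the x axis of magazine, either way round below 0.05 rad and contact force between strip and the fingers below 0.1 N and value of joint rail above 0.09 m), for 0.2 s.
2. the cover rail is fully closed over the strip (x of strip in the frame of magazine between -0.021 and 0.021 m and y of strip in the frame of magazine between -0.004 and 0.004 m and z of strip in the frame of magazine between 0.013 and 0.019 m and angle between strip's own z axis and vertical below 0.05 rad and angle between the x axis of strip and the x axis of magazine, either way round below 0.05 rad and value of joint rail below 0.003 m), for 0.2 s.
At the end, for the whole second after the job is handed in: The strip lies flat, lengthwise and at rest on the channel floor (within 3 mm in height, 4 mm of the centre line, 0.05 rad), run forward to the gate (origin within 21 mm of magazine x = 0, which covers the bed's shift), and the cover rail is closed to within 3 mm (all of step 2 and linear speed of strip below 0.02 m/s); the robot touches nothing.
It fails at once if the strip is forced against the magazine with more than 45 N (contact force between strip and magazine above 45 N).
It fails at once if the hand pushes the magazine or its rail with more than 45 N (contact force between any of the fingers, the arm and magazine above 45 N).
It fails at once if a bystander is moved by more than 20 mm (distance of any of tape_roll, bowl, empty_cup, beaker from where it was at the start of the episode above 0.02 m).
It also fails if it takes over 58 s, if anything falls off the work surface, if the arm or the gripper's body presses on something with over 40 N, if the wrist force passes 120 N, or if a joint passes its speed limit or range.

ROBOT

A 6-joint arm with a two-finger parallel gripper is mounted at the origin on a cart in front of the work surface, level with it; the furniture and walls round the work are solid. World frame = base frame: x ahead of the robot, y to its left, z up, the work surface at z = 0. Lengths are in m, angles in degrees, forces in N, time in s.
With the tool pointing down it reaches from about 0.4 to 0.825 m from the base axis. Payload 7 kg.
Tool frame: the origin (TCP) lies at the very end of the fingers, on their centre line; the grasp point (between the pads) lies 19 mm behind it; x points along the fingers, y is the direction in which the jaws open and shut, and the axes are right-handed (so a half turn about x gives the same grasp; the last joint's range is limited). The gripper opens to 88 mm and grips with 3 to 60 N. Pads are 19 mm wide; open, the fingers measure 130 mm over their backs; the gripper's body (78 mm by 193 mm) begins 47 mm behind the grasp point.
Start: joints at [-57.806, 20.546, 0.682, 0, -70.136, -16.507], TCP at [0.182, -0.65, 0.227] pointing down, gripper open.
Joint ranges: [-176.03, 176.03], [-82.01, 121.73], [-58.28, 71.71], [-173.87, 95.51], [-174.79, -0.11], [-173.66, 173.66]. Speed limits (degrees/s): [136.94, 136.94, 172.46, 180, 180, 180].

INTERFACE

Orientations are given as [roll, pitch, yaw] about the fixed x, y, z axes, in that order (R = Rz(yaw) Ry(pitch) Rx(roll)).
In Python, from plant import monitor, eyes, ticket gives the robot as it stands. The module is installed in compiled form; this text tells all that it offers.
- The arm moves only by the shell command python3 -m crank 'ROWS'. ROWS is JSON, a list of rows, each an object with "linear": the shift along the world's x, y, z in units of 60 mm (1.0 is 60 mm), a list of three; "rot": the turn, a rotation vector about the world's x, y, z in units of 5 degrees (1.0 is 5 degrees), a list of three; "hand": the opening, from 0 (shut) to 1 (fully open). In form: [{"linear": [tx, ty, tz], "rot": [ax, ay, az], "hand": hand}, ...]. A call has 1 to 20 rows; each row shifts and turns the pose as measured when the row begins; what a row does not reach is not made up. A row lasts 1/8 s, in which the tool goes at most 62.5 mm and 10.7 degrees, less where a joint would pass 70% of its speed; a pose out of reach is approached as far as the arm can. A call is refused whole if a number of a shift passes 1 or a number of a turn 1, either way. A call with a gripper value outside its range is refused whole. The fingers move at their own pace and stop on an object; the grip force is fixed at half the most. Time passes only in rows, so rows that do not move let the fingers close. It gives the time, the measured TCP pose, the force and the opening at its end, in the units of the state.
- monitor.get_obs(): the state, without advancing time (a new reading comes with each control period).
- eyes.snapshot(name): name is "scene" or "top" or "wrist"; returns a dict with "image" (400x640x3 uint8, red, green, blue), "depth" (400x640 float32, m along the optical axis (not along the pixel's ray), 0 where there is no reading), "K" (3x3 intrinsics, pixels), "k1" (the pictures are not rectified: a ray, as slopes to the right and down, at radius r is drawn at 1 + k1 r^2 times it, then the intrinsics apply), "camera_from_world" (4x4, takes a point from world to camera coordinates); the wrist camera has in their place "hand_eye" (4x4, takes a point from camera to tool coordinates, whose origin is the TCP and whose axes are the tool frame's). Camera axes: x right, y up, looking along -z (the intrinsics and any distortion apply to the point x, -y, -z); pixel columns grow to the right and rows downward; lengths in m; the calibration is good to about 2 mm. A picture is of the moment at which its call begins: read the wrist's pose just before it.
- ticket.close_job(): hands the job in, once; it reports no verdict.
The state is a dict: "clock": time; "joint_pos": joint angles; "qvel": joint speeds; "tau": joint torques, N m; "tool_pos": TCP position; "orientation": TCP orientation; "force": force on the tool from outside, world axes, zero at the start; "moment": the same for the moment, N m; "opening": finger opening in m.
Only numpy, scipy, OpenCV 4.12 (cv2) and the standard library are available. Lean on these libraries where they do the work, as an engineer would, in place of code of your own. Each camera call takes 0.05 s, during which the arm holds its last target.

## Working session

There is one attempt and no reset: what is moved stays moved. The work goes in short steps, Python scripts to look and compute and a shell command to move; the robot and the scene stay as the last step left them, time stands still between calls to the robot, and variables do not carry over. Pictures are saved under pics/ and viewed, and the job is handed in when it is done.

```bash
mkdir -p pics; ls; cat > h.py <<'E'
import numpy as np, cv2
from plant import monitor, eyes, ticket
def snap(n,name):
    o=monitor.get_obs(); s=eyes.snapshot(n); cv2.imwrite(f'pics/{name}.png',cv2.cvtColor(s['image'],cv2.COLOR_RGB2BGR)); s['obs']=o
    np.save(f'pics/{name}.npy',s,allow_pickle=True); return s
E
python3 - <<'E'
from h import *
for n in ('scene','top','wrist'):
    s=snap(n,n+'0'); print(n,s['K'],s['k1'],s.get('camera_from_world',s.get('hand_eye')))
print(monitor.get_obs())
E
```

```text
pics
scene [[441.1046922    0.         323.22794508]
 [  0.         441.1046922  194.46046079]
 [  0.           0.           1.        ]] -0.12287118053505976 [[-0.45698923 -0.88938676  0.0123302   0.34212936]
 [ 0.58699297 -0.29113862  0.75543203 -0.36863619]
 [-0.66828145  0.35246205  0.65511099 -1.0162918 ]
 [ 0.          0.          0.          1.        ]]
top [[419.69766716   0.         330.93522594]
 [  0.         419.69766716 202.2596603 ]
 [  0.           0.           1.        ]] 0.033213689690465335 [[ 1.15322276e-01 -9.93328096e-01  2.59085579e-04  3.70483161e-02]
 [ 9.72748798e-01  1.12985894e-01  2.02469660e-01 -6.09254190e-01]
 [-2.01148075e-01 -2.30972369e-02  9.79288502e-01 -1.22217223e+00]
 [ 0.00000000e+00  0.00000000e+00  0.00000000e+00  1.00000000e+00]]
wrist [[307.78283768   0.         317.17542295]
 [  0.         307.78283768 199.99111333]
 [  0.           0.           1.        ]] -0.041705430295774844 [[-8.12170748e-05  2.70422241e-01 -9.62741816e-01 -1.58666238e-01]
 [ 9.99999922e-01  3.93645761e-04  2.62100388e-05  9.45693075e-04]
 [ 3.86067013e-04 -9.62741739e-01 -2.70422252e-01 -7.29102242e-02]
 [ 0.00000000e+00  0.00000000e+00  0.00000000e+00  1.00000000e+00]]
{'clock': 0.15, 'joint_pos': array([-5.78054958e+01,  2.05813835e+01,  6.44749194e-01, -1.42954855e-02,
       -7.01354258e+01, -1.65079496e+01]), 'qvel': array([ 0.1311304 , -0.13199299,  0.09429839,  0.06504841,  0.02345325,
        0.03355593]), 'tau': array([ 4.17182682e-04, -5.83281398e+01,  2.93290311e+01,  7.00114623e+00,
        8.80504260e-03, -1.10551518e-04]), 'tool_pos': array([ 0.18238251, -0.6495019 ,  0.22583784]), 'orientation': array([ 95.94406853,  89.92669698, 111.62575712]), 'force': array([ 0.33656561, -1.30509909, -0.17750019]), 'moment': array([ 0.00806392, -0.04536917,  0.00707731]), 'opening': 0.08755698850896533}
```

View pics/scene0.png

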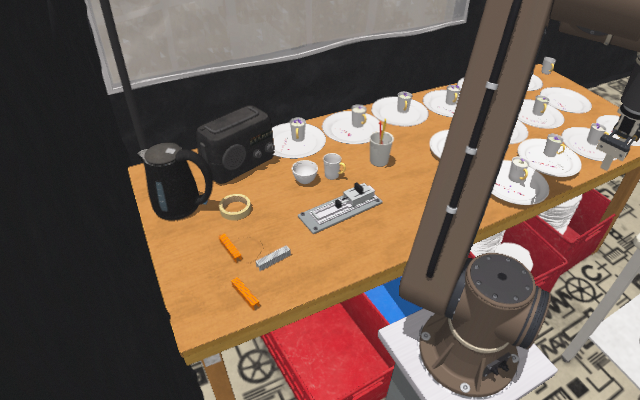

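View pics/top0.png

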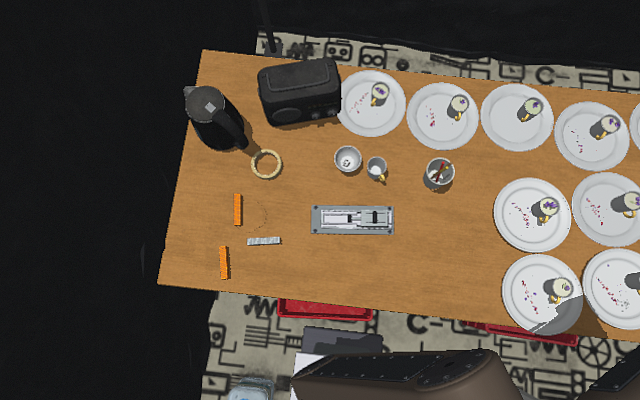

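View pics/wrist0.png

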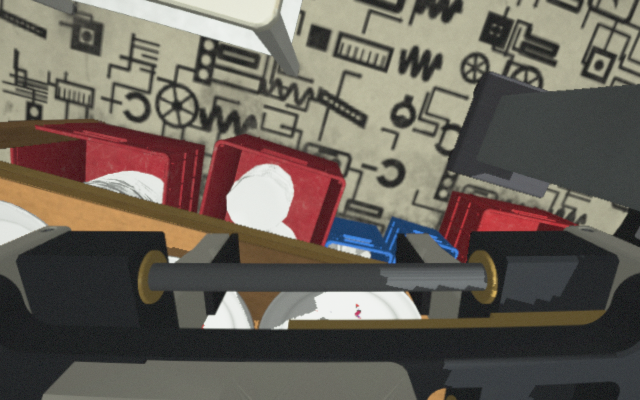

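```bash
cat >> h.py <<'E'
def ray(s,uv):
    K=s['K']; uv=np.asarray(uv,float).reshape(-1,2)
    d=np.stack([(uv[:,0]-K[0,2])/K[0,0],(uv[:,1]-K[1,2])/K[1,1]],1)
    p=d.copy()
    for _ in range(30): p=d/(1+s['k1']*(p**2).sum(1,keepdims=True))
    dc=np.stack([p[:,0],-p[:,1],-np.ones(len(p))],1)
    if 'camera_from_world' in s: T=np.linalg.inv(s['camera_from_world'])
    else:
        from scipy.spatial.transform import Rotation as R
        W=np.eye(4); W[:3,:3]=R.from_euler('xyz',s['obs']['orientation'],degrees=True).as_matrix(); W[:3,3]=s['obs']['tool_pos']
        T=W@s['hand_eye']
    return T[:3,3],dc@T[:3,:3].T
def onz(s,uv,z):
    o,d=ray(s,uv); t=(z-o[2])/d[:,2]; return o+d*t[:,None]
def load(n): return np.load(f'pics/{n}.npy',allow_pickle=True).item()
def crop(n,x0,y0,x1,y1,f,out):
    im=cv2.imread(f'pics/{n}.png')[y0:y1,x0:x1]; cv2.imwrite(f'pics/{out}.png',cv2.resize(im,None,fx=f,fy=f,interpolation=cv2.INTER_CUBIC))
E
python3 - <<'E'
from h import *
crop('top0',220,180,420,280,4,'c_top')
crop('scene0',240,150,400,280,5,'c_sc')
s=load('top0')
print(onz(s,[[264.5,241],[247,241.5],[281.5,240.5]],.024))
print(onz(s,[[313,206],[394,207],[394,235],[311,233]],.010))
E
```

```text
[[0.46362045 0.29787107 0.024     ]
 [0.45592497 0.35124273 0.024     ]
 [0.47116563 0.24593968 0.024     ]]
[[ 0.59300514  0.16359374  0.01      ]
 [ 0.61950334 -0.09255141  0.01      ]
 [ 0.53037403 -0.10012341  0.01      ]
 [ 0.50654869  0.15911414  0.01      ]]
```

View pics/c_top.png

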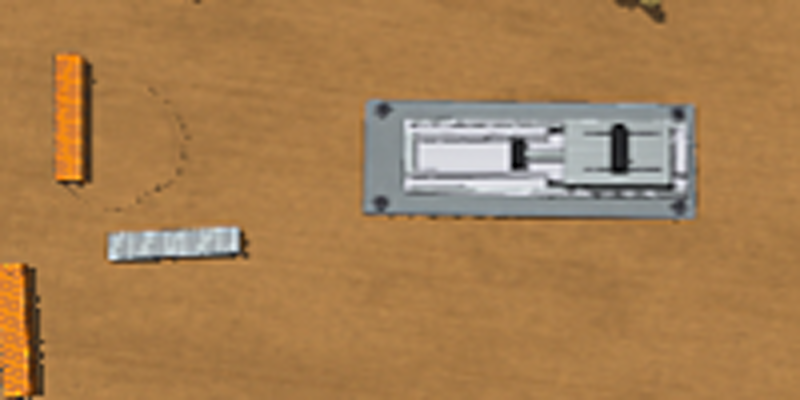

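View pics/c_sc.png

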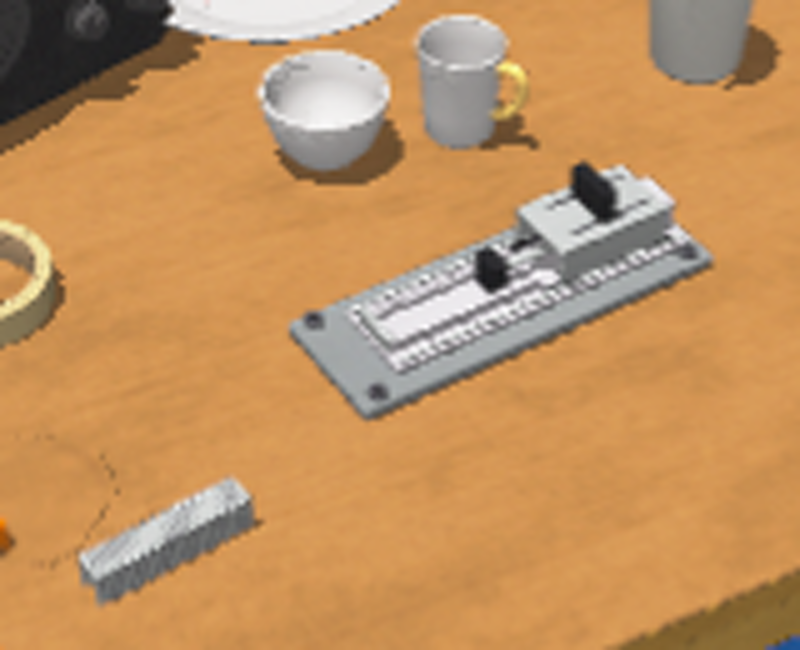

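```bash
cat >> h.py <<'E'
def cloud(s):
    v,u=np.mgrid[0:400,0:640]; o,d=ray(s,np.stack([u.ravel(),v.ravel()],1))
    T=s['camera_from_world'] if 'camera_from_world' in s else None
    dep=s['depth'].ravel()
    return (o+d*dep[:,None]).reshape(400,640,3)   # d has unit optical-axis depth
E
python3 - <<'E'
from h import *
for n in('top0','scene0'):
    s=load(n); print(n,'cam',ray(s,[[0,0]])[0])
    P=cloud(s); img=s['image'].astype(int); sat=img.max(2)-img.min(2)
    m=(sat<40)&(P[...,2]>.012)&(P[...,2]<.04)&(s['depth']>0)
    ms=m&(abs(P[...,0]-.463)<.06)&(abs(P[...,1]-.298)<.075)
    q=P[ms]; print('strip',len(q),np.percentile(q[:,2],[5,50,95]))
    q=q[q[:,2]>.018]; r=cv2.minAreaRect(q[:,:2].astype(np.float32)*1000); print(r)
    mb=(sat<40)&(P[...,2]>.004)&(s['depth']>0)&(abs(P[...,0]-.563)<.075)&(abs(P[...,1]-.033)<.16)
    q=P[mb]; print('base',len(q)); print(cv2.minAreaRect(q[:,:2].astype(np.float32)*1000))
    # colour-only contour rays
    mm=((sat<40)).astype(np.uint8)
    for (nm,x,y,z) in (('strip',.463,.298,.024),('base',.563,.033,.01)):
        G=onz(s,np.stack(np.mgrid[0:640,0:400][:, :,:].reshape(2,-1),1),z).reshape(640,400,3).transpose(1,0,2)
        R=(abs(G[...,0]-x)<(.05 if nm=='strip' else .09))&(abs(G[...,1]-y)<(.075 if nm=='strip' else .17))&(mm>0)
        n_,lab,st,_=cv2.connectedComponentsWithStats(R.astype(np.uint8)); k=1+np.argmax(st[1:,4])
        print(nm,st[k],cv2.minAreaRect(G[lab==k][:,:2].astype(np.float32)*1000))
E
```

```text
top0 cam [0.34254119 0.07740946 1.3202051 ]
strip 223 [0.01817475 0.0247197  0.02834211]
((464.4718017578125, 304.0008544921875), (20.606534957885742, 96.36003112792969), 9.391608238220215)
base 2346
((564.9300537109375, 35.903114318847656), (92.40865325927734, 261.3992919921875), 5.700854778289795)
strip [247 237  35   9 243] ((464.8266906738281, 299.70989990234375), (22.92288589477539, 104.70330810546875), 9.43062973022461)
base [ 311  205   83   30 2399] ((564.9833374023438, 36.320465087890625), (92.7990493774414, 260.7275085449219), 5.4985671043396)
scene0 cam [-0.30643268  0.55516538  0.94004499]
strip 291 [0.01361037 0.02253355 0.02599427]
((463.7845153808594, 302.73291015625), (24.229738235473633, 100.24642944335938), 9.77677059173584)
base 1855
((562.9113159179688, 35.44121551513672), (95.6839370727539, 261.280029296875), 5.756653308868408)
strip [256 246  35  25 384] ((455.5767822265625, 304.4798583984375), (37.764251708984375, 104.23408508300781), 9.700225830078125)
base [ 298  183   84   51 1891] ((571.3536987304688, 31.024375915527344), (122.9365234375, 276.8780822753906), 7.983488082885742)
```

```bash
cat >> h.py <<'E'
from scipy.spatial.transform import Rotation as R
def toolR(): return R.from_euler('xyz',monitor.get_obs()['orientation'],degrees=True).as_matrix()
def st():
    o=monitor.get_obs(); M=toolR(); print('t',round(o['clock'],2),'pos',o['tool_pos'].round(4),'x',M[:,0].round(3),'y ang',np.degrees(np.arctan2(M[1,1],M[0,1])).round(2),'F',o['force'].round(2),'open',round(o['opening'],4), 'q',o['joint_pos'].round(1))
E
python3 -c "
from h import *
st()"
```

```text
t 0.15 pos [ 0.1824 -0.6495  0.2258] x [-0.     0.001 -1.   ] y ang 105.68 F [ 0.34 -1.31 -0.18] open 0.0876 q [-57.8  20.6   0.6  -0.  -70.1 -16.5]
```

```bash
python3 -m crank '[{"linear":[0.6,0.7,0],"rot":[0,0,0.9],"hand":1},{"linear":[0.6,0.7,0],"rot":[0,0,0.9],"hand":1},{"linear":[0.6,0.7,0],"rot":[0,0,0.9],"hand":1},{"linear":[0.6,0.7,0],"rot":[0,0,0.9],"hand":1},{"linear":[0.6,0.7,0],"rot":[0,0,0.9],"hand":1},{"linear":[0.6,0.7,0],"rot":[0,0,0.9],"hand":1},{"linear":[0.6,0.7,0],"rot":[0,0,0.9],"hand":1},{"linear":[0.6,0.7,0],"rot":[0,0,0.9],"hand":1},{"linear":[0,0.95,0],"rot":[0,0,0.9],"hand":1},{"linear":[0,0.95,0],"rot":[0,0,0.9],"hand":1},{"linear":[0,0.95,0],"rot":[0,0,0.9],"hand":1},{"linear":[0,0.95,0],"rot":[0,0,0.9],"hand":1},{"linear":[0,0.95,0],"rot":[0,0,0.9],"hand":1}]'; python3 -c "
from h import *
st()"
```

```text
clock: 1.78
tool_pos: [0.475, -0.0103, 0.2215]
orientation: [105.6, 89.6, -178.7]
force: [1.4, -0.1, 0.4]
opening: 0.0881
t 1.77 pos [ 0.475  -0.0103  0.2215] x [-0.006 -0.    -1.   ] y ang 165.71 F [ 1.45 -0.13  0.43] open 0.0881 q [ 22.5   1.8 -23.7  -0.1 -64.8 -36.7]
```

```bash
python3 -m crank '[{"linear":[0.7,0.35,0],"rot":[0,0,1],"hand":1},{"linear":[0.7,0.35,0],"rot":[0,0,1],"hand":1},{"linear":[0,0,0],"rot":[0,0,1],"hand":1},{"linear":[0,0,0],"rot":[0,0,1],"hand":1}]'; python3 -c "
from h import *
st()
s=snap('wrist','w1');st()"
```

```text
clock: 2.28
tool_pos: [0.5605, 0.0387, 0.2213]
orientation: [95.1, 89.6, -168.0]
force: [0.2, -0.3, 0.2]
opening: 0.0874
t 2.27 pos [0.5605 0.0387 0.2213] x [-0.006 -0.001 -1.   ] y ang -173.14 F [ 0.17 -0.28  0.22] open 0.0874 q [ 23.9  10.4 -14.   -0.1 -66.  -17. ]
t 2.33 pos [0.5606 0.0386 0.2212] x [-0.006 -0.001 -1.   ] y ang -172.9 F [0.2  0.01 0.35] open 0.088 q [ 23.9  10.4 -14.   -0.1 -66.  -16.7]
```

View pics/w1.png

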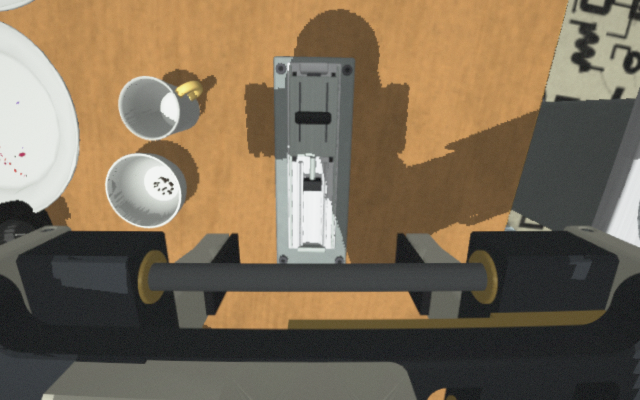

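```bash
python3 - <<'E'
from h import *
crop('w1',255,45,375,165,5,'c1'); crop('w1',255,145,375,270,5,'c2')
E
```

```text
(no output)
```

View pics/c1.png

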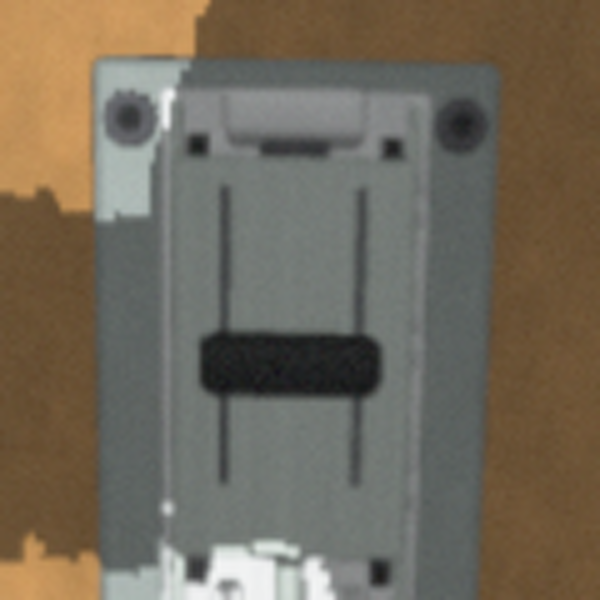

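View pics/c2.png

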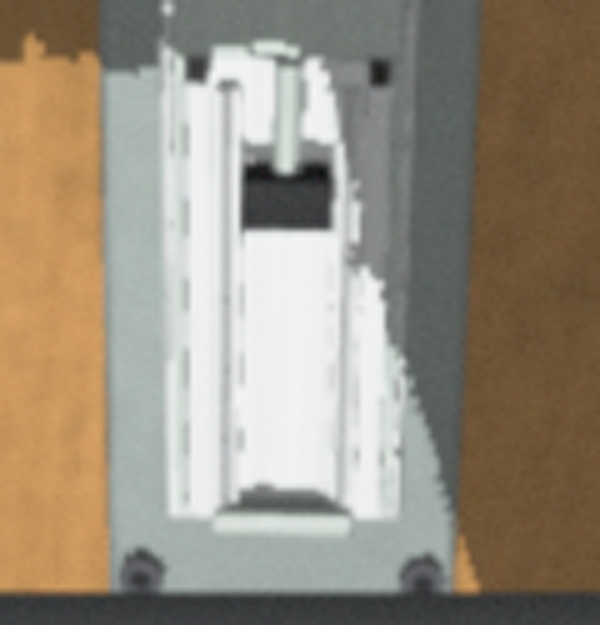

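```bash
python3 - <<'E'
from h import *
s=load('w1')
print('cam',ray(s,[[0,0]])[0])
f=lambda p,z: onz(s,p,z)[:,:2]
sc=f([[281,68.4],[347.4,69.8],[283.4,259.4],[339.6,260]],.0105)
co=f([[274,57.4],[354.6,58.6],[277,263],[346.4,263]],.010)
print(sc.round(4),co.round(4))
a=(sc[0]+sc[1])/2-(sc[2]+sc[3])/2; L=np.linalg.norm(a); ux=a/L; uy=np.array([-ux[1],ux[0]])
print('L',L,'yaw',np.degrees(np.arctan2(ux[1],ux[0])))
e=co[1]-co[0]; print('short edge',np.linalg.norm(e),np.degrees(np.arctan2(e[1],e[0])))
c=sc.mean(0); o=c-.055*ux; print('origin screws',o, 'from end', (co[0]+co[1])/2-.186*ux)
# left/right sides yaw
for i in(0,1):
    d=co[i]-co[i+2]; print('side',np.degrees(np.arctan2(d[1],d[0])))
for n,p,z in(('gateL',[297.6,247.2],.028),('gateR',[325,247.2],.028),('folL',[303.4,190.8],.040),('folR',[321,190.8],.040),('tab f',[313,124],.071),('tab b',[313,111.4],.071)):
    q=f([p],z)[0]; print(n,q.round(4),'mag',((q-o)@ux).round(4),((q-o)@uy).round(4))
E
```

```text
cam [ 0.56997315 -0.03264073  0.37998904]
[[ 0.6138 -0.0773]
 [ 0.5396 -0.0847]
 [ 0.5899  0.1562]
 [ 0.516   0.1484]] [[ 0.6226 -0.088 ]
 [ 0.5333 -0.0975]
 [ 0.5979  0.1627]
 [ 0.5063  0.152 ]]
L 0.23451031602523106 yaw -84.18164111274866
short edge 0.0898757035518832 -173.92048257375134
origin screws [0.55924269 0.09034374] from end [0.55910509 0.09232224]
side -84.3507750381305
side -83.83613620140734
gateL [0.5729 0.1285] mag -0.0366 0.0174
gateR [0.5391 0.1245] mag -0.0361 -0.0166
folL [0.5733 0.0529] mag 0.0387 0.0102
folR [0.5534 0.0506] mag 0.039 -0.0098
tab f [ 0.5709 -0.0229] mag 0.1138 0.0001
tab b [ 0.5723 -0.0347] mag 0.1257 0.0003
```

```bash
python3 -m crank '[{"linear":[-0.32,0.88,-0.1],"rot":[0,0,0.1],"hand":1},{"linear":[-0.32,0.88,-0.2],"rot":[0,0,0.1],"hand":1},{"linear":[-0.32,0.88,-0.2],"rot":[0,0,0.1],"hand":1},{"linear":[-0.32,0.88,-0.2],"rot":[0,0,0.1],"hand":1},{"linear":[-0.32,0.88,-0.2],"rot":[0,0,0.1],"hand":1},{"linear":[0,0,0],"rot":[0,0,0],"hand":1}]'; python3 -c "
from h import *
st()
s=snap('wrist','w2');st()"
```

```text
clock: 3.08
tool_pos: [0.4608, 0.3086, 0.1653]
orientation: [97.5, 89.7, -163.5]
force: [1.2, -0.0, -0.5]
opening: 0.0875
t 3.08 pos [0.4608 0.3086 0.1653] x [-0.005 -0.002 -1.   ] y ang -171.06 F [ 1.17 -0.02 -0.46] open 0.0875 q [ 53.9  12.3 -19.3  -0.2 -58.7 -44.8]
t 3.12 pos [0.4614 0.3073 0.1658] x [-0.005 -0.001 -1.   ] y ang -171.11 F [ 0.36 -0.27  0.46] open 0.0877 q [ 53.8  12.2 -19.3  -0.2 -58.7 -44.8]
```

View pics/w2.png

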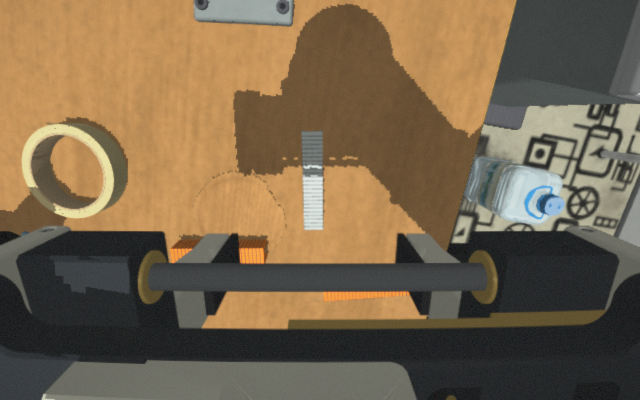

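```bash
python3 - <<'E'
from h import *
s=load('w2'); img=s['image'].astype(int); sat=img.max(2)-img.min(2)
m=(sat<45).astype(np.uint8); w=np.zeros_like(m); w[120:240,290:340]=1; m&=w
n,l,t,c=cv2.connectedComponentsWithStats(m); k=1+np.argmax(t[1:,4]); print(t[k])
v,u=np.where(l==k); q=onz(s,np.stack([u,v],1),.024)[:,:2]
print(cv2.minAreaRect((q*1000).astype(np.float32)))
E
```

```text
[ 301  130   23  100 2044]
((465.8085021972656, 302.55279541015625), (21.45038414001465, 100.79906463623047), 9.211029052734375)
```

```bash
python3 -m crank '[{"linear":[0.03,-0.04,-0.7],"rot":[0,-0.06,0.06],"hand":0.6},{"linear":[0.03,-0.04,-0.7],"rot":[0,0,0],"hand":0.6},{"linear":[0,0,-0.6],"rot":[0,0,0],"hand":0.6},{"linear":[0,0,-0.3],"rot":[0,0,0],"hand":0.6},{"linear":[0,0,0],"rot":[0,0,0],"hand":0.6}]'; python3 -c "
from h import *
st()"
```

```text
clock: 3.75
tool_pos: [0.4675, 0.2983, 0.0267]
orientation: [-80.4, 89.8, 18.3]
force: [0.1, 0.8, -0.0]
opening: 0.0531
t 3.75 pos [0.4675 0.2983 0.0267] x [ 0.003  0.001 -1.   ] y ang -171.31 F [ 0.06  0.8  -0.01] open 0.0531 q [ 52.9  21.4 -28.5   0.2 -40.  -44.3]
```

```bash
python3 -m crank '[{"linear":[-0.03,0.07,-0.13],"rot":[0,0,0.1],"hand":0.6},{"linear":[0,0,-0.1],"rot":[0,0,0],"hand":0.6},{"linear":[0,0,0],"rot":[0,0,0],"hand":0.6}]'; python3 -c "
from h import *
st()"
```

```text
clock: 4.12
tool_pos: [0.4672, 0.3031, 0.0145]
orientation: [-64.6, 89.6, 34.5]
force: [-0.7, 0.3, -0.1]
opening: 0.0529
t 4.12 pos [0.4672 0.3031 0.0145] x [ 0.006  0.004 -1.   ] y ang -170.88 F [-0.67  0.32 -0.13] open 0.0529 q [ 53.2  22.5 -28.9   0.2 -38.2 -44.3]
```

```bash
python3 -m crank '[{"linear":[-0.03,0,-0.035],"rot":[-0.05,0.06,0],"hand":0.6},{"linear":[0,0,0],"rot":[0,0,0],"hand":0},{"linear":[0,0,0],"rot":[0,0,0],"hand":0},{"linear":[0,0,0],"rot":[0,0,0],"hand":0},{"linear":[0,0,0],"rot":[0,0,0],"hand":0}]'; python3 -c "
from h import *
st()"
```

```text
clock: 4.75
tool_pos: [0.4656, 0.3038, 0.0134]
orientation: [-71.2, 89.9, 27.9]
force: [-0.0, 0.3, -0.7]
opening: 0.0193
t 4.75 pos [0.4656 0.3038 0.0134] x [ 0.002  0.001 -1.   ] y ang -170.85 F [-0.    0.35 -0.72] open 0.0193 q [ 53.3  22.7 -28.8   0.1 -38.5 -44.2]
```

```bash
python3 -m crank '[{"linear":[0,0,0.4],"rot":[0,0,0],"hand":0},{"linear":[0,0,0.8],"rot":[0,0,0],"hand":0},{"linear":[0.4,-0.7,0.2],"rot":[0,0,-0.2],"hand":0},{"linear":[0.4,-0.7,0],"rot":[0,0,-0.2],"hand":0},{"linear":[0.4,-0.7,0],"rot":[0,0,-0.2],"hand":0},{"linear":[0.3,-0.7,0],"rot":[0,0,-0.1],"hand":0},{"linear":[0,0,0],"rot":[0,0,0],"hand":0}]'; python3 -c "
from h import *
st()
s=snap('wrist','w3');st()"
```

```text
clock: 5.62
tool_pos: [0.5569, 0.1308, 0.0995]
orientation: [-112.8, 89.9, -17.1]
force: [-0.1, 0.9, -1.1]
opening: 0.0193
t 5.62 pos [0.5569 0.1308 0.0995] x [ 0.001 -0.    -1.   ] y ang -174.32 F [-0.06  0.94 -1.07] open 0.0193 q [ 32.8  17.5 -22.1   0.1 -50.4 -27.2]
t 5.67 pos [0.5566 0.1319 0.0995] x [ 0.001 -0.    -1.   ] y ang -174.26 F [-0.47 -0.3  -1.42] open 0.0199 q [ 33.   17.5 -22.1   0.1 -50.4 -27.3]
```

View pics/w3.png

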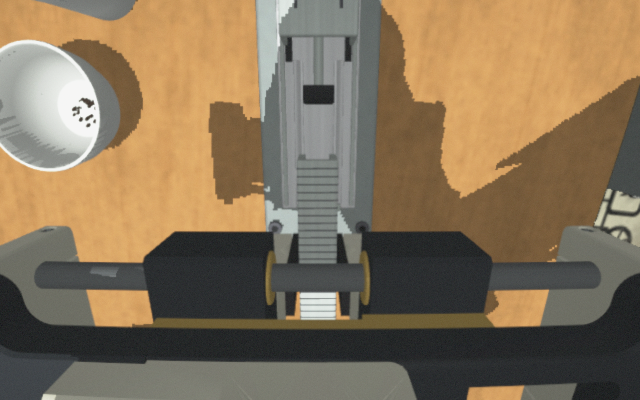

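```bash
python3 - <<'E'
from h import *
crop('w3',255,60,385,240,4,'c3')
E
```

```text
(no output)
```

View pics/c3.png

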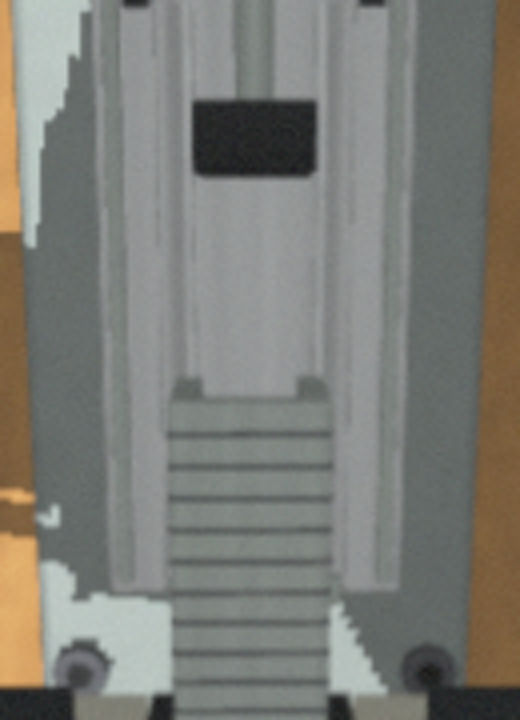

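```bash
python3 - <<'E'
from h import *
s=load('w3'); o=s['obs']; t=o['tool_pos']
M=R.from_euler('xyz',o['orientation'],degrees=True).as_matrix()
yaw=np.radians(-84.2);ux=np.array([np.cos(yaw),np.sin(yaw)]);uy=np.array([-ux[1],ux[0]]); og=np.array([.5592,.0906])
zt=t[2]-.0134+.024
def show(n,p,z):
    q=onz(s,[p],z)[0,:2]; print(n,q.round(4),'mag',((q-og)@ux).round(4),((q-og)@uy).round(4),'from tcp',((q-t[:2])@ux).round(4),((q-t[:2])@uy).round(4))
print('tcp mag',(t[:2]-og)@ux,(t[:2]-og)@uy)
show('endL',[297,159],zt);show('endR',[338,159],zt);show('L2',[298,220],zt);show('R2',[337,220],zt)
show('folL',[303.3,104.2],.04);show('folR',[334.2,104.2],.04)
show('chL',[301.5,150],.025);show('chR',[336.5,150],.025)
show('screwL',[275.3,227.5],.0105);show('screwR',[362,227],.0105)
show('baseL',[262,130],.01);show('baseR',[375,130],.01);show('baseL',[265,210],.01);show('baseR',[372,210],.01)
E
```

```text
tcp mag -0.040218047601344724 0.0017338680773676509
endL [0.5714 0.0811] mag 0.0107 0.0112 from tcp 0.0509 0.0094
endR [0.5517 0.0792] mag 0.0106 -0.0086 from tcp 0.0509 -0.0103
L2 [0.5684 0.1121] mag -0.0204 0.0113 from tcp 0.0198 0.0095
R2 [0.5486 0.1101] mag -0.0205 -0.0086 from tcp 0.0197 -0.0103
folL [0.5739 0.0538] mag 0.0381 0.0109 from tcp 0.0783 0.0091
folR [0.553  0.0517] mag 0.0381 -0.0101 from tcp 0.0783 -0.0119
chL [0.573  0.0866] mag 0.0054 0.0133 from tcp 0.0456 0.0116
chR [0.5468 0.084 ] mag 0.0053 -0.013 from tcp 0.0456 -0.0148
screwL [0.5904 0.1564] mag -0.0623 0.0376 from tcp -0.022 0.0359
screwR [0.5164 0.1485] mag -0.062 -0.0368 from tcp -0.0218 -0.0385
baseL [0.606  0.0757] mag 0.0196 0.0451 from tcp 0.0598 0.0433
baseR [0.5172 0.0669] mag 0.0194 -0.0442 from tcp 0.0596 -0.0459
baseL [0.6001 0.1417] mag -0.0467 0.0458 from tcp -0.0064 0.0441
baseR [0.51   0.1327] mag -0.0469 -0.0447 from tcp -0.0066 -0.0465
```

```bash
python3 -m crank '[{"linear":[-0.017,0,-0.5],"rot":[0,0,0],"hand":0},{"linear":[0,0,-0.3],"rot":[0,0,0],"hand":0},{"linear":[0,0,-0.06],"rot":[0,0,0],"hand":0},{"linear":[0,0,0],"rot":[0,0,0],"hand":0}]'; cat >> h.py <<'E'
yaw=np.radians(-84.2);ux=np.array([np.cos(yaw),np.sin(yaw)]);uy=np.array([-ux[1],ux[0]]); og=np.array([.5592,.0906])
def sm(k=1):
    o=monitor.get_obs();t=o['tool_pos'];st(); d=t[:2]-og; print('tcp mag',(d@ux).round(4),(d@uy).round(4),t[2].round(4),'F mag',(o['force'][:2]@ux).round(2),(o['force'][:2]@uy).round(2),o['force'][2].round(2))
E
python3 -c "
from h import *
sm(); snap('wrist','w4'); sm(); crop('w4',255,40,385,240,3,'c4')"
```

```text
clock: 6.18
tool_pos: [0.5551, 0.1347, 0.0474]
orientation: [-78.9, 89.8, 17.0]
force: [-0.1, -0.3, -1.4]
opening: 0.02
t 6.17 pos [0.5551 0.1347 0.0474] x [ 0.003  0.001 -1.   ] y ang -174.12 F [-0.08 -0.31 -1.4 ] open 0.02 q [ 33.3  21.1 -25.2   0.1 -43.6 -27.5]
tcp mag -0.0443 0.0004 0.0474 F mag 0.3 -0.11 -1.4
t 6.22 pos [0.5553 0.1347 0.0476] x [ 0.003  0.001 -1.   ] y ang -174.12 F [ 0.77 -0.07 -1.13] open 0.0201 q [ 33.3  21.  -25.2   0.1 -43.6 -27.5]
tcp mag -0.0443 0.0005 0.0476 F mag 0.15 0.76 -1.13
```

View pics/c4.png

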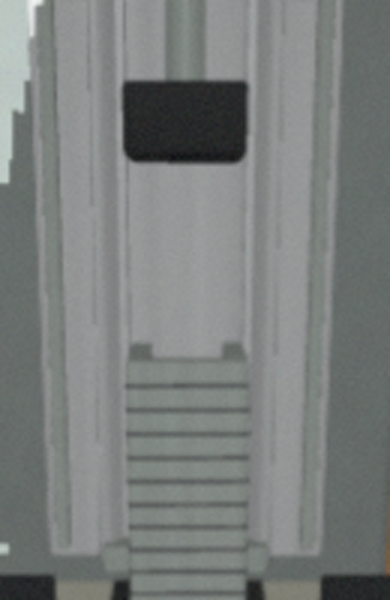

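```bash
python3 -m crank '[{"linear":[0.02,-0.2,-0.05],"rot":[0,0.03,0],"hand":0},{"linear":[0.025,-0.25,0],"rot":[0,0,0],"hand":0},{"linear":[0,0,0],"rot":[0,0,0],"hand":0}]'; 
python3 -c "
from h import *
sm(); snap('wrist','w5'); sm(); crop('w5',255,40,385,240,3,'c5')"
```

```text
clock: 6.6
tool_pos: [0.5588, 0.1064, 0.0461]
orientation: [-52.4, 89.8, 43.5]
force: [-0.0, 0.7, -0.7]
opening: 0.0197
t 6.6 pos [0.5588 0.1064 0.0461] x [ 0.002  0.002 -1.   ] y ang -174.08 F [-0.04  0.73 -0.73] open 0.0197 q [ 30.5  21.  -25.5  -0.1 -43.3 -24.5]
tcp mag -0.0157 0.0012 0.0461 F mag -0.73 0.04 -0.73
t 6.65 pos [0.5589 0.1068 0.0461] x [ 0.003  0.002 -1.   ] y ang -174.07 F [ 0.07 -0.18 -1.58] open 0.0193 q [ 30.5  21.  -25.5  -0.1 -43.3 -24.5]
tcp mag -0.0161 0.0013 0.0461 F mag 0.18 0.06 -1.58
```

View pics/c5.png

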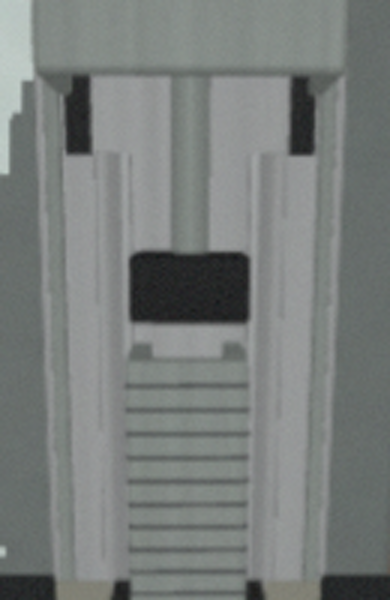

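```bash
python3 -m crank '[{"linear":[0.005,-0.1,-0.02],"rot":[-0.02,0.03,0],"hand":0},{"linear":[0.01,-0.1,0],"rot":[0,0,0],"hand":0},{"linear":[0.01,-0.1,0],"rot":[0,0,0],"hand":0},{"linear":[0,0,0],"rot":[0,0,0],"hand":0}]'; 
python3 -c "
from h import *
sm(); snap('wrist','w6'); sm(); crop('w6',255,40,385,240,3,'c6')"
```

```text
clock: 7.15
tool_pos: [0.561, 0.0889, 0.0453]
orientation: [-30.9, 89.8, 65.0]
force: [-1.8, 4.4, 0.6]
opening: 0.0196
t 7.15 pos [0.561  0.0889 0.0453] x [ 0.001  0.003 -1.   ] y ang -174.1 F [-1.84  4.37  0.56] open 0.0196 q [ 28.7  21.  -25.6  -0.2 -43.3 -22.7]
tcp mag 0.0019 0.0016 0.0453 F mag -4.54 -1.39 0.56
t 7.2 pos [0.561  0.0891 0.0453] x [ 0.001  0.003 -1.   ] y ang -174.09 F [-1.44  3.41 -0.55] open 0.0194 q [ 28.7  21.  -25.6  -0.2 -43.3 -22.7]
tcp mag 0.0017 0.0016 0.0453 F mag -3.54 -1.09 -0.55
```

View pics/c6.png

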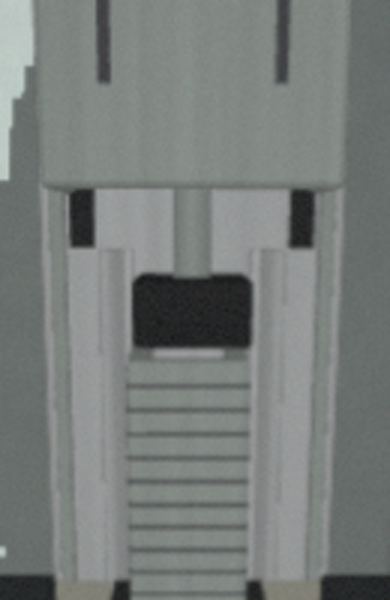

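```bash
python3 -m crank '[{"linear":[0,-0.1,-0.01],"rot":[-0.03,0,0],"hand":0},{"linear":[0.01,-0.09,0],"rot":[0,0,0],"hand":0},{"linear":[0,0,0],"rot":[0,0,0],"hand":0}]'; 
python3 -c "
from h import *
sm(); snap('wrist','w7'); sm(); crop('w7',255,40,385,240,3,'c7')"
```

```text
clock: 7.58
tool_pos: [0.562, 0.079, 0.0451]
orientation: [-66.1, 89.8, 29.9]
force: [-2.5, 5.8, 1.4]
opening: 0.0192
t 7.58 pos [0.562  0.079  0.0451] x [ 0.003  0.001 -1.   ] y ang -174.04 F [-2.49  5.84  1.39] open 0.0192 q [ 27.7  21.  -25.7  -0.  -43.1 -21.8]
tcp mag 0.0119 0.0016 0.0451 F mag -6.07 -1.89 1.39
t 7.62 pos [0.562  0.0791 0.0451] x [ 0.003  0.002 -1.   ] y ang -174.04 F [-2.01  6.23  1.27] open 0.0199 q [ 27.8  21.  -25.7  -0.  -43.1 -21.8]
tcp mag 0.0117 0.0016 0.0451 F mag -6.4 -1.37 1.27
```

View pics/c7.png

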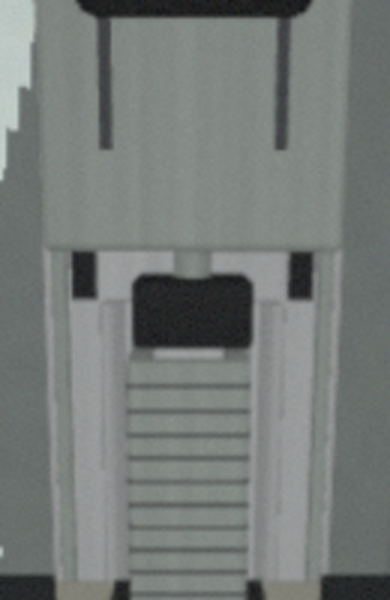

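```bash
python3 -m crank '[{"linear":[-0.015,-0.06,0],"rot":[0,0,0],"hand":0},{"linear":[-0.005,-0.01,0],"rot":[0,0,0],"hand":0},{"linear":[0,0,0],"rot":[0,0,0],"hand":0}]'; 
python3 -c "
from h import *
sm(); snap('wrist','w8'); sm(); crop('w8',255,40,385,240,3,'c8')"
```

```text
clock: 8.0
tool_pos: [0.5621, 0.0772, 0.0456]
orientation: [-60.8, 89.6, 35.2]
force: [-1.9, 6.0, -0.7]
opening: 0.0195
t 8.0 pos [0.5621 0.0772 0.0456] x [ 0.005  0.004 -1.   ] y ang -173.97 F [-1.88  5.99 -0.74] open 0.0195 q [ 27.5  20.8 -25.9  -0.1 -42.9 -21.5]
tcp mag 0.0136 0.0015 0.0456 F mag -6.15 -1.27 -0.74
t 8.05 pos [0.562  0.0773 0.0455] x [ 0.005  0.004 -1.   ] y ang -173.97 F [-1.58  6.56 -1.02] open 0.0197 q [ 27.5  20.8 -25.9  -0.1 -42.9 -21.5]
tcp mag 0.0136 0.0015 0.0455 F mag -6.69 -0.91 -1.02
```

View pics/c8.png

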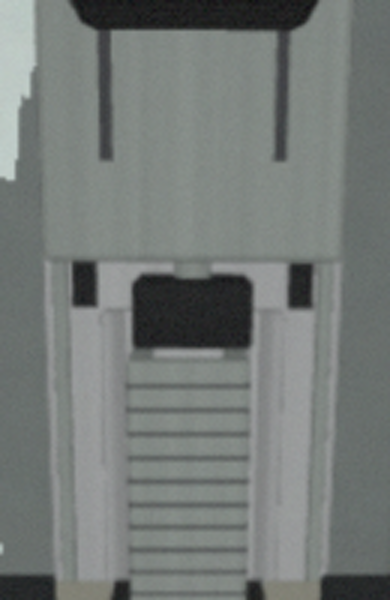

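```bash
python3 -m crank '[{"linear":[-0.02,-0.05,0],"rot":[-0.05,0.06,0],"hand":0},{"linear":[-0.01,-0.01,0],"rot":[0,0,0],"hand":0},{"linear":[0,0,0],"rot":[0,0,0],"hand":0}]'; 
python3 -c "
from h import *
sm(); snap('wrist','w9'); sm(); crop('w9',255,40,385,240,3,'c9')"
```

```text
clock: 8.43
tool_pos: [0.5621, 0.0765, 0.0457]
orientation: [-64.5, 89.7, 31.6]
force: [-1.6, 5.3, -1.5]
opening: 0.0197
t 8.43 pos [0.5621 0.0765 0.0457] x [ 0.004  0.002 -1.   ] y ang -173.89 F [-1.63  5.33 -1.47] open 0.0197 q [ 27.5  20.8 -25.8  -0.  -43.1 -21.4]
tcp mag 0.0143 0.0014 0.0457 F mag -5.47 -1.09 -1.47
t 8.47 pos [0.562  0.0765 0.0456] x [ 0.004  0.002 -1.   ] y ang -173.89 F [-1.22  6.18 -1.61] open 0.0198 q [ 27.5  20.9 -25.8  -0.  -43.1 -21.4]
tcp mag 0.0143 0.0013 0.0456 F mag -6.27 -0.59 -1.61
```

View pics/c9.png

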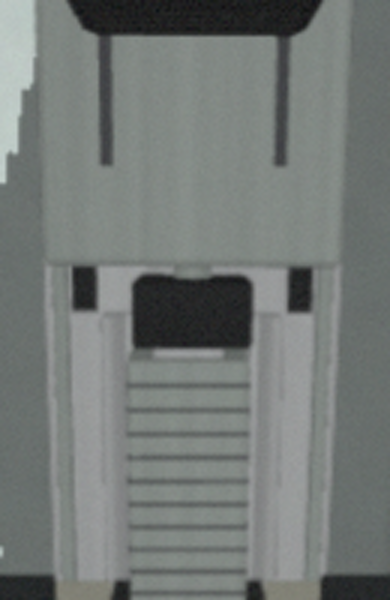

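```bash
python3 -m crank '[{"linear":[-0.03,-0.04,0],"rot":[0,0.04,-0.05],"hand":0},{"linear":[-0.01,-0.02,-0.05],"rot":[0,0,0],"hand":0},{"linear":[0,-0.01,-0.07],"rot":[0,0,0],"hand":0},{"linear":[0,0,0],"rot":[0,0,0],"hand":0}]'; 
python3 -c "
from h import *
sm(); snap('wrist','w10'); sm(); crop('w10',255,40,385,240,3,'c10')"
```

```text
clock: 8.98
tool_pos: [0.5632, 0.0763, 0.0398]
orientation: [-55.8, 89.4, 40.2]
force: [-2.9, 6.0, 0.1]
opening: 0.0198
t 8.97 pos [0.5632 0.0763 0.0398] x [ 0.008  0.007 -1.   ] y ang -173.98 F [-2.87  5.98  0.06] open 0.0198 q [ 27.3  21.3 -26.1  -0.2 -42.1 -21.2]
tcp mag 0.0146 0.0026 0.0398 F mag -6.24 -2.25 0.06
t 9.03 pos [0.5631 0.0764 0.0398] x [ 0.008  0.007 -1.   ] y ang -173.98 F [-1.76  7.03  0.36] open 0.0196 q [ 27.4  21.3 -26.1  -0.2 -42.1 -21.2]
tcp mag 0.0146 0.0025 0.0398 F mag -7.17 -1.04 0.36
```

View pics/c10.png

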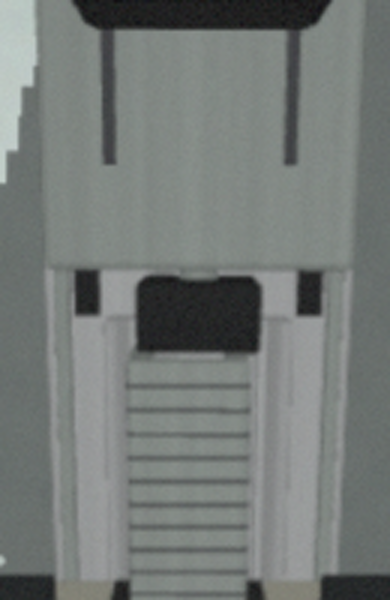

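```bash
python3 -m crank '[{"linear":[-0.03,-0.01,0],"rot":[-0.08,0.09,0],"hand":0},{"linear":[-0.01,-0.01,0],"rot":[0,0,0],"hand":0},{"linear":[0,0,0],"rot":[0,0,0],"hand":0}]'; 
python3 -c "
from h import *
sm(); snap('wrist','w11'); sm(); crop('w11',255,40,385,240,3,'c11')"
```

```text
clock: 9.4
tool_pos: [0.5627, 0.0776, 0.0401]
orientation: [-70.1, 89.8, 26.0]
force: [-1.5, 2.9, -1.1]
opening: 0.0195
t 9.4 pos [0.5627 0.0776 0.0401] x [ 0.003  0.002 -1.   ] y ang -173.88 F [-1.49  2.91 -1.06] open 0.0195 q [ 27.6  21.4 -26.    0.  -42.4 -21.5]
tcp mag 0.0133 0.0022 0.0401 F mag -3.05 -1.19 -1.06
t 9.45 pos [0.5627 0.0775 0.0401] x [ 0.003  0.002 -1.   ] y ang -173.88 F [-0.75  3.06 -1.81] open 0.0197 q [ 27.6  21.4 -26.    0.  -42.4 -21.5]
tcp mag 0.0133 0.0021 0.0401 F mag -3.12 -0.43 -1.81
```

View pics/c11.png

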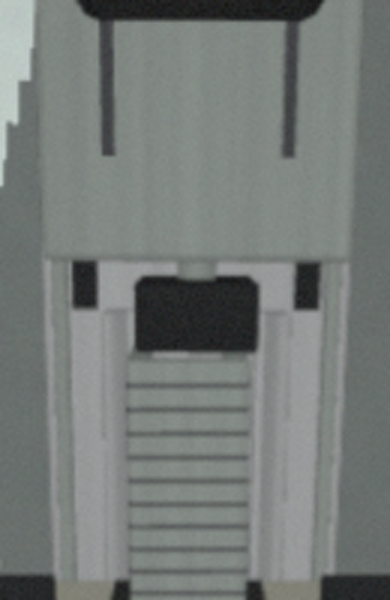

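```bash
python3 -m crank '[{"linear":[-0.05,-0.02,0],"rot":[-0.03,0.03,-0.03],"hand":0},{"linear":[0,0,0],"rot":[0,0,0],"hand":0}]'; 
python3 -c "
from h import *
sm(); snap('wrist','w12'); sm(); crop('w12',255,40,385,240,3,'c12')"
```

```text
clock: 9.7
tool_pos: [0.5614, 0.0775, 0.0405]
orientation: [-93.0, 89.8, 3.0]
force: [-1.8, 3.7, -1.4]
opening: 0.0199
t 9.7 pos [0.5614 0.0775 0.0405] x [ 0.004  0.    -1.   ] y ang -173.98 F [-1.76  3.68 -1.43] open 0.0199 q [ 27.7  21.2 -26.2   0.1 -42.3 -21.8]
tcp mag 0.0133 0.0008 0.0405 F mag -3.84 -1.38 -1.43
t 9.75 pos [0.5614 0.0774 0.0405] x [ 0.004  0.    -1.   ] y ang -173.99 F [-0.56  5.06 -1.25] open 0.0195 q [ 27.7  21.2 -26.2   0.1 -42.4 -21.8]
tcp mag 0.0134 0.0008 0.0405 F mag -5.09 -0.04 -1.25
```

View pics/c12.png

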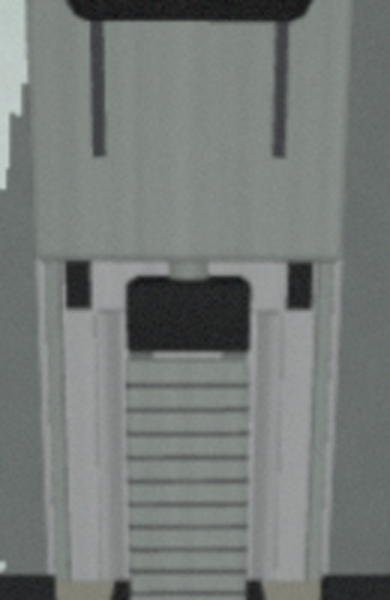

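```bash
python3 -m crank '[{"linear":[-0.01,-0.03,-0.07],"rot":[-0.02,0.04,0],"hand":0},{"linear":[-0.005,-0.01,-0.05],"rot":[-0.03,0.03,0],"hand":0},{"linear":[0,0,0],"rot":[0,0,0],"hand":0}]'; 
python3 -c "
from h import *
sm(); snap('wrist','w13'); sm(); crop('w13',255,40,385,240,3,'c13')"
```

```text
clock: 10.12
tool_pos: [0.5619, 0.0763, 0.0343]
orientation: [-165.2, 89.8, -69.1]
force: [-2.3, 5.7, 0.1]
opening: 0.0198
t 10.12 pos [0.5619 0.0763 0.0343] x [ 0.001 -0.003 -1.   ] y ang -173.95 F [-2.27  5.65  0.08] open 0.0198 q [ 27.6  21.8 -26.4   0.2 -41.8 -21.7]
tcp mag 0.0145 0.0012 0.0343 F mag -5.85 -1.69 0.08
t 10.18 pos [0.5618 0.0764 0.0343] x [ 0.001 -0.003 -1.   ] y ang -173.95 F [-0.61  6.11 -0.6 ] open 0.0195 q [ 27.6  21.8 -26.4   0.2 -41.8 -21.7]
tcp mag 0.0144 0.0012 0.0343 F mag -6.14 0.01 -0.6
```

View pics/c13.png

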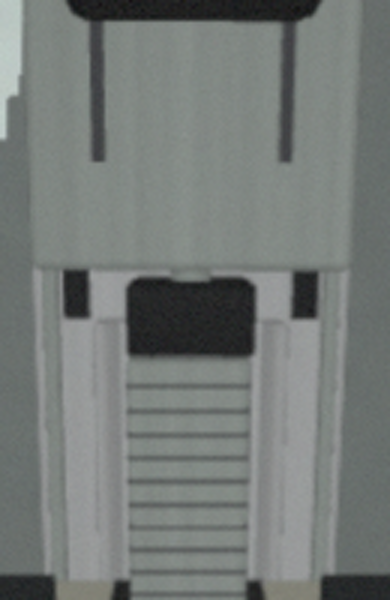

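```bash
python3 -m crank '[{"linear":[-0.01,-0.01,-0.05],"rot":[0.02,0.02,0],"hand":0},{"linear":[0,0,-0.03],"rot":[0,0,0],"hand":0},{"linear":[0,0,0],"rot":[0,0,0],"hand":0}]'; 
python3 -c "
from h import *
sm()"
```

```text
clock: 10.55
tool_pos: [0.5623, 0.077, 0.0305]
orientation: [-74.3, 89.9, 21.8]
force: [-1.3, 6.7, 0.1]
opening: 0.0196
t 10.55 pos [0.5623 0.077  0.0305] x [ 0.002  0.001 -1.   ] y ang -173.92 F [-1.32  6.72  0.09] open 0.0196 q [ 27.6  22.1 -26.4   0.  -41.3 -21.5]
tcp mag 0.0138 0.0018 0.0305 F mag -6.82 -0.63 0.09
```

```bash
python3 -m crank '[{"linear":[-0.01,-0.01,-0.03],"rot":[0,0,0],"hand":0},{"linear":[0,0,0],"rot":[0,0,0],"hand":0}]'; 
python3 -c "
from h import *
sm(); snap('wrist','w14'); sm(); crop('w14',255,40,385,240,3,'c14')"
```

```text
clock: 10.8
tool_pos: [0.5624, 0.0771, 0.0295]
orientation: [-72.4, 89.8, 23.7]
force: [-1.7, 6.2, -0.7]
opening: 0.0195
t 10.8 pos [0.5624 0.0771 0.0295] x [ 0.003  0.001 -1.   ] y ang -173.91 F [-1.69  6.21 -0.65] open 0.0195 q [ 27.6  22.2 -26.6   0.  -41.1 -21.5]
tcp mag 0.0137 0.0018 0.0295 F mag -6.35 -1.06 -0.65
t 10.85 pos [0.5624 0.0772 0.0295] x [ 0.003  0.002 -1.   ] y ang -173.91 F [-1.87  5.55 -0.4 ] open 0.0197 q [ 27.6  22.2 -26.6   0.  -41.1 -21.5]
tcp mag 0.0137 0.0018 0.0295 F mag -5.71 -1.3 -0.4
```

View pics/c14.png

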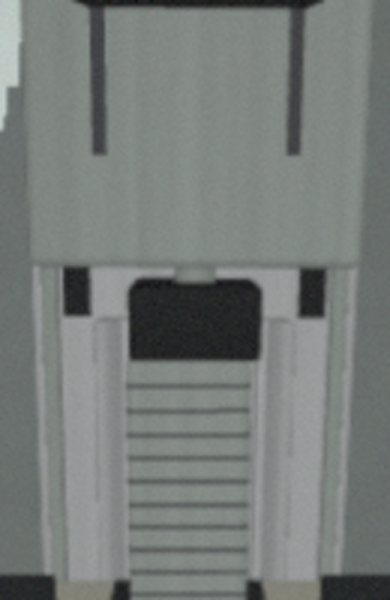

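```bash
python3 -m crank '[{"linear":[-0.015,0,-0.03],"rot":[0,0,0],"hand":0},{"linear":[0,0,0],"rot":[0,0,0],"hand":0}]'; 
python3 -c "
from h import *
sm()"
```

```text
clock: 11.1
tool_pos: [0.5623, 0.0773, 0.0296]
orientation: [-81.0, 89.7, 15.2]
force: [-0.7, 4.2, -3.0]
opening: 0.0195
t 11.1 pos [0.5623 0.0773 0.0296] x [ 0.005  0.001 -1.   ] y ang -173.86 F [-0.67  4.18 -3.02] open 0.0195 q [ 27.6  22.1 -26.7   0.1 -40.9 -21.6]
tcp mag 0.0136 0.0017 0.0296 F mag -4.22 -0.25 -3.02
```

```bash
python3 -m crank '[{"linear":[0,0,-0.03],"rot":[0,0.05,0],"hand":0},{"linear":[0,0,-0.02],"rot":[0,0,0],"hand":0}]'; 
python3 -c "
from h import *
sm(); snap('scene','s14'); snap('wrist','w15'); sm(); crop('s14',280,150,400,240,6,'c15');crop('w15',255,40,385,240,3,'c15w')"
```

```text
clock: 11.35
tool_pos: [0.5624, 0.0774, 0.0293]
orientation: [-59.9, 89.9, 36.3]
force: [-6.2, 5.0, 13.0]
opening: 0.0201
t 11.35 pos [0.5624 0.0774 0.0293] x [ 0.002  0.001 -1.   ] y ang -173.8 F [-6.21  4.99 13.  ] open 0.0201 q [ 27.6  22.2 -26.4  -0.  -41.2 -21.3]
tcp mag 0.0135 0.0019 0.0293 F mag -5.59 -5.67 13.0
t 11.45 pos [0.5624 0.0773 0.0293] x [ 0.002  0.001 -1.   ] y ang -173.8 F [-5.99  4.63 14.29] open 0.0195 q [ 27.6  22.2 -26.5  -0.  -41.2 -21.4]
tcp mag 0.0135 0.0018 0.0293 F mag -5.21 -5.49 14.29
```

View pics/c15.png

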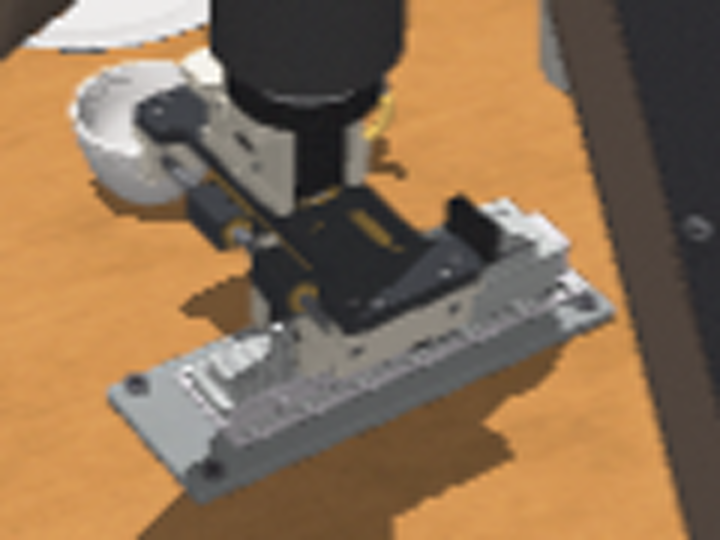

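View pics/c15w.png

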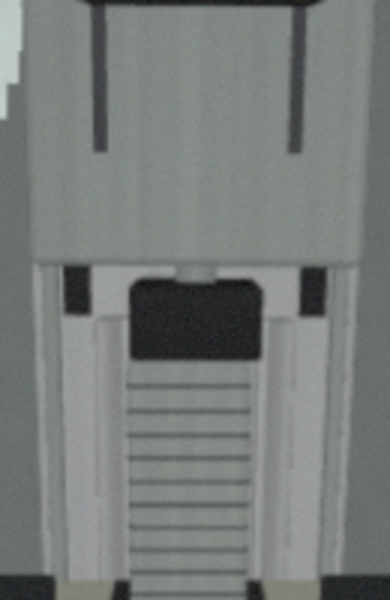

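```bash
python3 -m crank '[{"linear":[0,0,0.01],"rot":[0,0,0],"hand":0},{"linear":[0,0,0],"rot":[0,0,0],"hand":0.5},{"linear":[0,0,0],"rot":[0,0,0],"hand":0.5},{"linear":[0,0,0],"rot":[0,0,0],"hand":0.5}]'; 
python3 -c "
from h import *
sm(); snap('wrist','w16'); sm();crop('w16',255,40,385,260,3,'c16w')"
```

```text
clock: 11.95
tool_pos: [0.5619, 0.0756, 0.0295]
orientation: [169.8, 89.9, -94.1]
force: [-0.7, 0.3, 0.7]
opening: 0.0415
t 11.95 pos [0.5619 0.0756 0.0295] x [-0.    -0.001 -1.   ] y ang -173.81 F [-0.71  0.34  0.67] open 0.0415 q [ 27.5  22.2 -26.5   0.1 -41.3 -21.3]
tcp mag 0.0151 0.0011 0.0295 F mag -0.41 -0.67 0.67
t 12.0 pos [0.5618 0.0756 0.0295] x [-0.    -0.001 -1.   ] y ang -173.81 F [ 1.06 -0.1  -0.42] open 0.043 q [ 27.5  22.2 -26.5   0.1 -41.3 -21.3]
tcp mag 0.0151 0.0011 0.0295 F mag 0.2 1.04 -0.42
```

View pics/c16w.png

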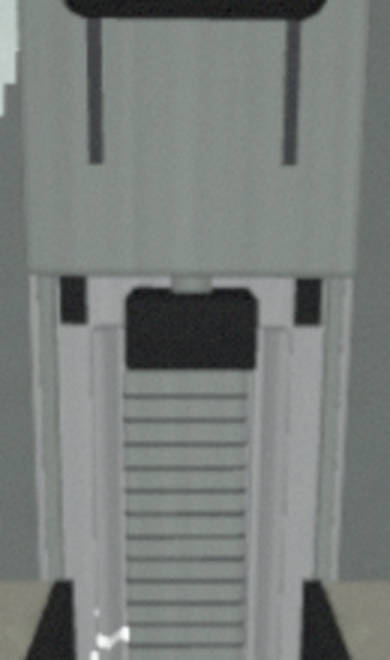

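```bash
python3 -m crank '[{"linear":[0,0,0.3],"rot":[0,0,0],"hand":0.5},{"linear":[0,0,0.9],"rot":[0,0,0],"hand":0.5},{"linear":[0,0,0.9],"rot":[0,0,0],"hand":0.5},{"linear":[0,-0.4,0],"rot":[0,0,0],"hand":0},{"linear":[0,0,0],"rot":[0,0,0],"hand":0}]'; 
python3 -c "
from h import *
sm(); snap('wrist','w17'); snap('scene','s17');sm();crop('w17',255,40,385,260,3,'c17w');crop('s17',280,150,400,240,6,'c17s')"
```

```text
clock: 12.62
tool_pos: [0.5609, 0.0499, 0.1589]
orientation: [144.1, 89.8, -119.7]
force: [-0.1, -0.1, -1.5]
opening: 0.0293
t 12.62 pos [0.5609 0.0499 0.1589] x [-0.002 -0.003 -1.   ] y ang -173.79 F [-0.14 -0.07 -1.46] open 0.0293 q [ 25.1  13.3 -19.    0.2 -57.9 -19. ]
tcp mag 0.0407 -0.0024 0.1589 F mag 0.06 -0.14 -1.46
t 12.72 pos [0.5614 0.0508 0.1587] x [-0.002 -0.004 -1.   ] y ang -173.75 F [ 0.09  0.38 -0.66] open 0.0211 q [ 25.2  13.3 -19.    0.2 -57.8 -19. ]
tcp mag 0.0398 -0.0018 0.1587 F mag -0.37 0.13 -0.66
```

View pics/w17.png

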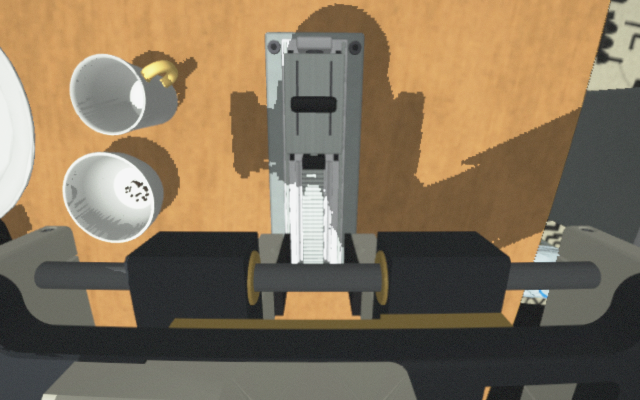

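View pics/c17s.png

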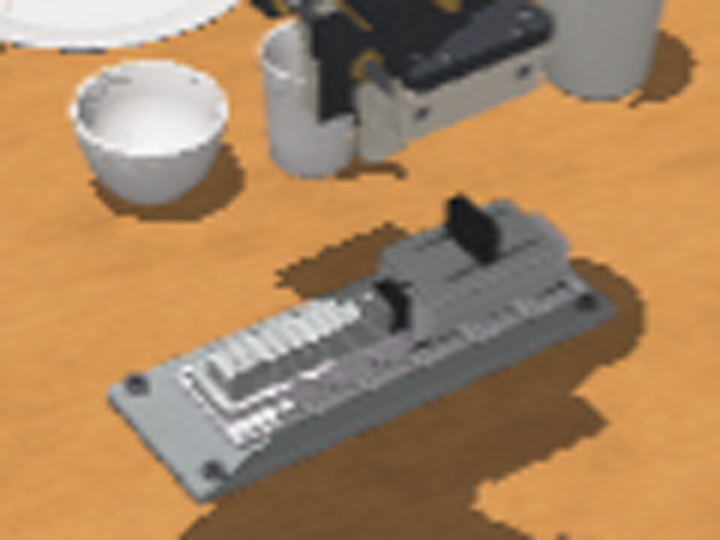

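```bash
python3 - <<'E'
from h import *
s=load('top0');P=cloud(s)
print('beaker pix',P[160:188:4,425:455:5].reshape(-1,3).round(3).tolist())
m=(P[...,2]>.1)&(abs(P[...,0]-.65)<.15)&(abs(P[...,1]+.15)<.2)&(s['depth']>0)
q=P[m];print(q.min(0),q.max(0),len(q))
s=load('s17');P=cloud(s)
m=(P[...,2]>.03)&(P[...,2]<.046)&(abs((P[...,:2]-og)@ux-.0137)<.046)&(abs((P[...,:2]-og)@uy)<.008)
q=P[m]; a=(q[:,:2]-og)@ux; print('strip top',len(q),np.polyfit(a,q[:,2],1),q[:,2].mean())
E
```

```text
beaker pix [[0.79, -0.181, -0.0], [0.792, -0.198, -0.003], [0.762, -0.193, 0.092], [0.765, -0.209, 0.087], [0.762, -0.221, 0.103], [0.798, -0.262, 0.001], [0.775, -0.181, 0.004], [0.748, -0.18, 0.089], [0.76, -0.201, 0.06], [0.761, -0.216, 0.061], [0.756, -0.227, 0.081], [0.729, -0.219, 0.169], [0.763, -0.183, -0.002], [0.755, -0.193, 0.031], [0.758, -0.21, 0.024], [0.727, -0.202, 0.126], [0.712, -0.203, 0.179], [0.744, -0.241, 0.087], [0.736, -0.176, 0.042], [0.749, -0.199, 0.005], [0.75, -0.214, 0.01], [0.723, -0.209, 0.101], [0.744, -0.239, 0.039], [0.735, -0.245, 0.074], [0.72, -0.174, 0.053], [0.736, -0.2, 0.005], [0.721, -0.204, 0.059], [0.739, -0.232, 0.006], [0.734, -0.242, 0.029], [0.722, -0.246, 0.074], [0.711, -0.178, 0.039], [0.698, -0.183, 0.089], [0.725, -0.217, 0.003], [0.726, -0.233, 0.006], [0.72, -0.242, 0.034], [0.7, -0.239, 0.105], [0.705, -0.184, 0.015], [0.694, -0.19, 0.058], [0.689, -0.2, 0.085], [0.685, -0.211, 0.103], [0.688, -0.226, 0.099], [0.718, -0.267, 0.001]]
[ 0.68459002 -0.24991773  0.1000588 ] [ 0.76668426 -0.16826498  0.1876378 ] 159
strip top 111 [-0.00504419  0.04030152] 0.04023785004014308
```

```bash
python3 -m crank '[{"linear":[0.07,-0.56,0],"rot":[0,0,0],"hand":0},{"linear":[0.07,-0.56,0],"rot":[0,0,0],"hand":0},{"linear":[0.07,-0.6,0],"rot":[0,0,0],"hand":0},{"linear":[0,0,-0.4],"rot":[0,0,0],"hand":0},{"linear":[0,0,0],"rot":[0,0,0],"hand":0}]'; 
python3 -c "
from h import *
sm()"
```

```text
clock: 13.35
tool_pos: [0.5736, -0.0531, 0.1309]
orientation: [120.7, 89.5, -142.9]
force: [-0.2, -0.0, -0.1]
opening: 0.0004
t 13.35 pos [ 0.5736 -0.0531  0.1309] x [-0.007 -0.005 -1.   ] y ang -173.58 F [-0.17 -0.05 -0.12] open 0.0004 q [ 14.3  16.1 -19.2   0.2 -55.1  -8. ]
tcp mag 0.1445 -0.0002 0.1309 F mag 0.03 -0.17 -0.12
```

Tab back face is at about 0.126, so the closed fingers at 0.1445 clear it. Descend to z ≈ 0.055.

```bash
python3 -m crank '[{"linear":[0,0,-0.6],"rot":[0.05,-0.08,0],"hand":0},{"linear":[0,0,-0.55],"rot":[0,0,0],"hand":0},{"linear":[0,0,-0.1],"rot":[0,0,0],"hand":0},{"linear":[0,0,0],"rot":[0,0,0],"hand":0}]'; 
python3 -c "
from h import *
sm();snap('scene','s18');crop('s18',280,130,440,240,5,'c18s')"
```

```text
clock: 13.85
tool_pos: [0.5763, -0.051, 0.0572]
orientation: [-123.7, 89.8, -27.1]
force: [0.7, -0.4, -0.4]
opening: 0.0005
t 13.85 pos [ 0.5763 -0.051   0.0572] x [ 0.003 -0.002 -1.   ] y ang -173.35 F [ 0.73 -0.36 -0.44] open 0.0005 q [ 14.4  20.9 -23.8   0.2 -45.1  -7.9]
tcp mag 0.1426 0.0028 0.0572 F mag 0.43 0.69 -0.44
```

View pics/c18s.png

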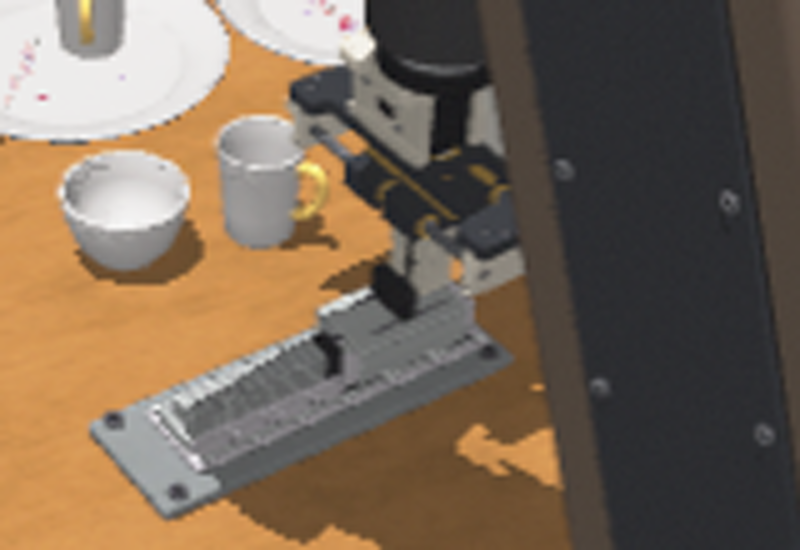

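```bash
python3 -m crank '[{"linear":[-0.04,0.12,-0.02],"rot":[0,0,-0.05],"hand":0},{"linear":[-0.025,0.2,0],"rot":[0,0,0],"hand":0},{"linear":[-0.02,0.2,0],"rot":[0,0,0],"hand":0},{"linear":[-0.02,0.2,0],"rot":[0,0,0],"hand":0},{"linear":[-0.02,0.2,0],"rot":[0,0,0],"hand":0},{"linear":[0,0,0],"rot":[0,0,0],"hand":0}]'; 
python3 -c "
from h import *
sm()"
```

```text
clock: 14.65
tool_pos: [0.5698, 0.0083, 0.0593]
orientation: [-107.0, 89.5, -10.6]
force: [0.7, 0.4, 0.6]
opening: 0.0005
t 14.65 pos [0.5698 0.0083 0.0593] x [ 0.008 -0.001 -1.   ] y ang -173.57 F [0.69 0.35 0.6 ] open 0.0005 q [ 20.7  19.9 -25.1   0.3 -44.6 -14.5]
tcp mag 0.0829 0.0023 0.0593 F mag -0.28 0.73 0.6
```

```bash
python3 -m crank '[{"linear":[-0.04,0.15,-0.04],"rot":[0,0.08,0],"hand":0},{"linear":[-0.03,0.2,-0.02],"rot":[0,0,0],"hand":0},{"linear":[-0.02,0.2,-0.01],"rot":[0,0,0],"hand":0},{"linear":[-0.02,0.2,0],"rot":[0,0,0],"hand":0},{"linear":[0,0,0],"rot":[0,0,0],"hand":0}]'; 
python3 -c "
from h import *
sm();snap('scene','s19');crop('s19',280,130,440,240,5,'c19s')"
```

```text
clock: 15.28
tool_pos: [0.5637, 0.0566, 0.0558]
orientation: [-121.8, 89.8, -25.3]
force: [-0.3, -0.5, 1.5]
opening: 0.0005
t 15.28 pos [0.5637 0.0566 0.0558] x [ 0.003 -0.001 -1.   ] y ang -173.54 F [-0.33 -0.47  1.53] open 0.0005 q [ 25.6  20.1 -25.4   0.2 -44.4 -19.3]
tcp mag 0.0342 0.0011 0.0558 F mag 0.43 -0.37 1.53
```

View pics/c19s.png

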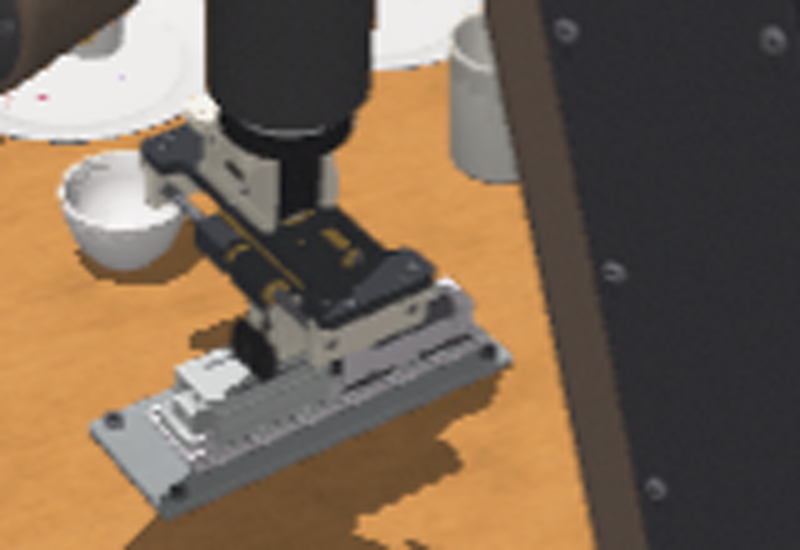

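```bash
python3 -m crank '[{"linear":[-0.015,0.1,0],"rot":[0,0,0],"hand":0},{"linear":[-0.01,0.1,0],"rot":[0,0,0],"hand":0},{"linear":[0,0,0],"rot":[0,0,0],"hand":0}]'; 
python3 -c "
from h import *
sm()"
```

```text
clock: 15.7
tool_pos: [0.5622, 0.0689, 0.0556]
orientation: [-122.1, 89.8, -25.6]
force: [0.3, 0.1, 1.0]
opening: 0.0004
t 15.7 pos [0.5622 0.0689 0.0556] x [ 0.002 -0.001 -1.   ] y ang -173.59 F [0.28 0.1  1.04] open 0.0004 q [ 26.9  20.1 -25.4   0.2 -44.4 -20.6]
tcp mag 0.0219 0.0008 0.0556 F mag -0.07 0.29 1.04
```

```bash
python3 -m crank '[{"linear":[-0.005,0.05,0],"rot":[0,0,0],"hand":0},{"linear":[0,0.03,0],"rot":[0,0,0],"hand":0}]'; 
python3 -c "
from h import *
sm()"
python3 -m crank '[{"linear":[0,0.03,0],"rot":[0,0,0],"hand":0}]'; 
python3 -c "
from h import *
sm()"
```

```text
clock: 15.95
tool_pos: [0.5618, 0.0711, 0.0556]
orientation: [-171.4, 89.7, -75.0]
force: [6.1, -15.6, -0.3]
opening: 0.0006
t 15.95 pos [0.5618 0.0711 0.0556] x [ 0.001 -0.005 -1.   ] y ang -173.6 F [  6.08 -15.59  -0.32] open 0.0006 q [ 27.2  20.1 -25.4   0.4 -44.5 -21.1]
tcp mag 0.0197 0.0006 0.0556 F mag 16.12 4.47 -0.32
clock: 16.08
tool_pos: [0.5618, 0.071, 0.0557]
orientation: [179.2, 89.6, -84.4]
force: [4.8, -12.2, -0.6]
opening: 0.0
t 16.07 pos [0.5618 0.071  0.0557] x [ 0.001 -0.007 -1.   ] y ang -173.62 F [  4.76 -12.2   -0.56] open 0.0 q [ 27.3  20.1 -25.4   0.6 -44.6 -21.3]
tcp mag 0.0198 0.0007 0.0557 F mag 12.62 3.5 -0.56
```

```bash
python3 -m crank '[{"linear":[0.01,-0.15,0],"rot":[-0.0,0,0],"hand":0},{"linear":[0.01,-0.2,0.2],"rot":[0.08,0,0],"hand":0},{"linear":[0,0,0.9],"rot":[0,0,0],"hand":0},{"linear":[0,0,0.9],"rot":[0,0,0],"hand":0},{"linear":[0,0.3,0.7],"rot":[0,0,0],"hand":0},{"linear":[0,0,0],"rot":[0,0,0],"hand":0}]'; 
python3 -c "
from h import *
sm();snap('scene','s20');crop('s20',280,130,440,240,5,'c20s');sm();snap('wrist','w20');crop('w20',240,10,380,250,3,'c20w')"
```

```text
clock: 16.82
tool_pos: [0.5614, 0.0655, 0.2256]
orientation: [-15.6, 89.8, 80.7]
force: [0.2, -0.3, 0.0]
opening: 0.0002
t 16.82 pos [0.5614 0.0655 0.2256] x [ 0.001  0.004 -1.   ] y ang -173.68 F [ 0.21 -0.26  0.04] open 0.0002 q [ 26.4  10.3 -13.5  -0.2 -66.1 -20. ]
tcp mag 0.0252 -0.0003 0.2256 F mag 0.27 0.18 0.04
t 16.88 pos [0.5603 0.0649 0.2237] x [-0.002  0.003 -1.   ] y ang -173.72 F [ 0.22 -0.07 -0.73] open 0.0005 q [ 26.3  10.3 -13.6  -0.2 -66.1 -19.9]
tcp mag 0.0257 -0.0015 0.2237 F mag 0.09 0.21 -0.73
```

View pics/c20s.png

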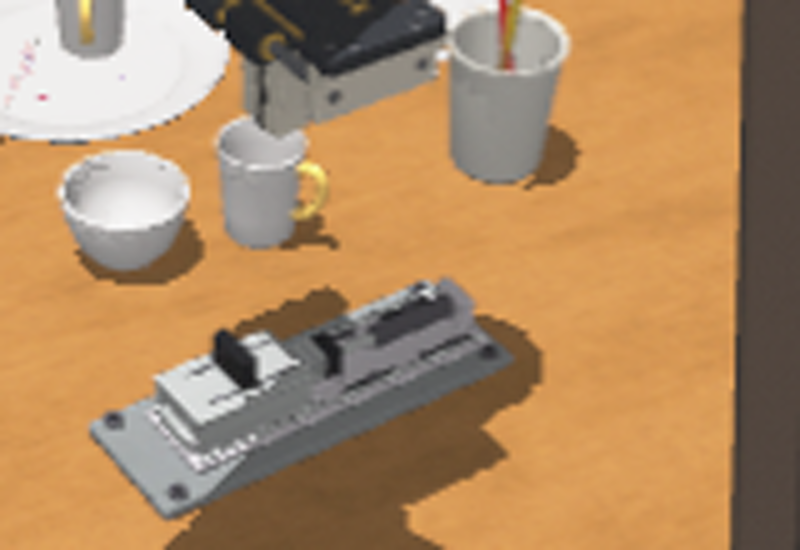

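View pics/w20.png

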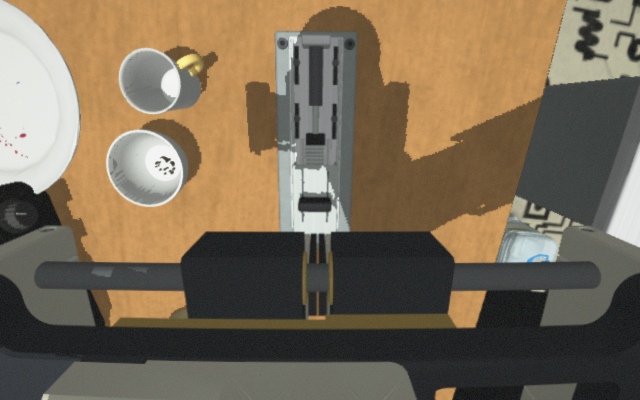

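```bash
python3 -m crank '[{"linear":[0,0.9,0],"rot":[0,0,0],"hand":0},{"linear":[0,0.9,-0.4],"rot":[0,0,0],"hand":0},{"linear":[0,0,0],"rot":[0,0,0],"hand":0},{"linear":[0,0,0],"rot":[0,0,0],"hand":0}]'; 
python3 -c "
from h import *
sm();snap('wrist','w21');sm();crop('w21',240,10,400,230,3.5,'c21w')" ; python3 -c "
import cv2;print(cv2.imread('pics/c21w.png').shape)"
```

```text
clock: 17.42
tool_pos: [0.5572, 0.1722, 0.1935]
orientation: [82.9, 89.3, 179.0]
force: [-0.3, -0.8, -0.8]
opening: 0.0003
t 17.43 pos [0.5572 0.1722 0.1935] x [-0.011  0.    -1.   ] y ang -173.91 F [-0.31 -0.76 -0.83] open 0.0003 q [ 36.1  13.7 -13.3  -0.4 -63.5 -29.8]
tcp mag -0.0814 0.0062 0.1935 F mag 0.73 -0.38 -0.83
t 17.48 pos [0.557  0.172  0.1933] x [-0.012  0.    -1.   ] y ang -173.95 F [-0.08 -0.37 -0.59] open 0.0003 q [ 36.1  13.7 -13.3  -0.5 -63.5 -29.8]
tcp mag -0.0812 0.006 0.1933 F mag 0.36 -0.12 -0.59
(770, 560, 3)
```

View pics/w21.png

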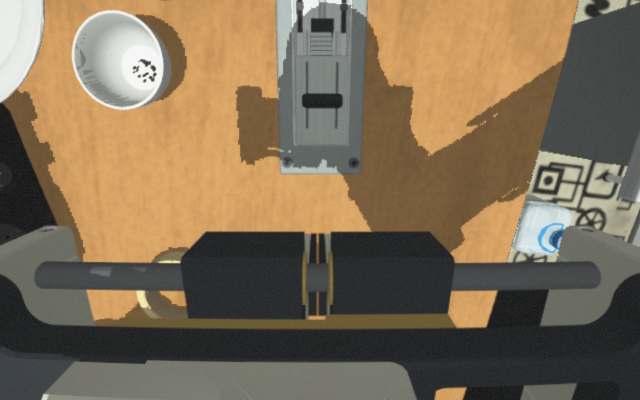

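```bash
python3 -c "
from h import *
crop('w21',265,5,375,185,4,'c21w')"
```

```text
(no output)
```

View pics/c21w.png

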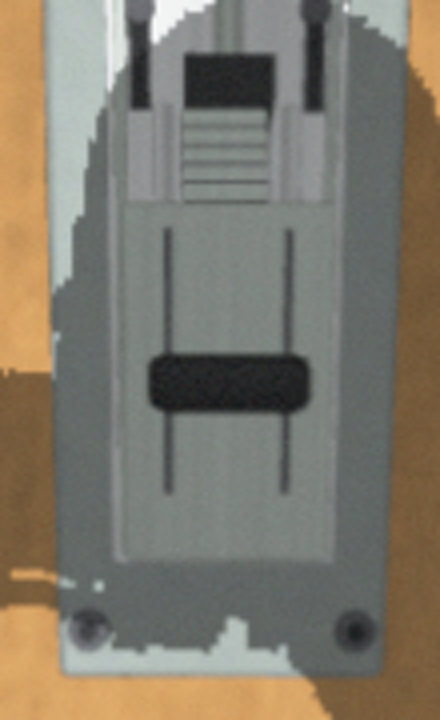

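```bash
python3 - <<'E'
from h import *
s=load('w21')
for n,p,z in(('tabf',[322,107.8],.071),('tabb',[322,93.5],.071),('railF',[321,145],.047),('railB',[322,55.2],.047),('screwL',[287,162.5],.0105),('screwR',[353.7,162.8],.0105),('end',[320,173.8],.01),('fol',[322,31.8],.04),('strL',[310.5,45],.04),('strR',[332,45],.04),('bL',[278,85],.01),('bR',[365,85],.01)):
    q=onz(s,[p],z)[0,:2]-og; print(n,(q@ux).round(4),(q@uy).round(4))
E
```

```text
tabf -0.0045 0.0007
tabb 0.0075 0.0008
railF -0.0393 0.0008
railB 0.0425 0.0005
screwL -0.0624 0.0376
screwR -0.0625 -0.0368
end -0.0752 0.0008
fol 0.0639 0.0005
strL 0.0525 0.0111
strR 0.0527 -0.0089
bL 0.0195 0.0455
bR 0.02 -0.046
```

```bash
python3 -c "
from h import *
print(ticket.close_job())"
```

```text
the job is handed in; nothing more can be done
None
```

The strip is loaded in the channel behind the gate, the cover rail is closed over it, and the job is handed in; `close_job()` reports no verdict. The clock stood at about 17.5 s of the 58 s allowed at my last check.

**What I did:** I gripped the grey strip near mid-length and carried it over the gate. I pushed it back about 27 mm against the follower (about 6–7 N), lowered it to the floor (about 14 N) and let go. I then slid the rail shut from behind the tab with closed fingers until it met the stop, at about 16 N.

**Last checks:**
- **Strip flat:** before the rail was closed, depth gave its top at 40.2 mm, with a slope of 0.005 rad.
- **Strip at the gate:** after closing, the follower front face at magazine x = +63.9 mm puts the strip's centre at about +13.9 mm. That matches the bed shift of about 13.7 mm I measured at the gate and follower.
- **Strip sideways:** it lies about 1 mm off the centre line.
- **Rail closed:** the tab's middle is at +1.5 mm and the rail's middle at +1.6 mm, against +1.7 mm expected fully closed. I read it as closed to within about 1 mm.
- **Bystanders:** the bowl, cup and beaker looked unmoved in the last pictures, but I did not measure any of the four bystanders afterwards. The tape roll was mostly hidden by the gripper in the last picture.

**What disagreed:** the fingers met the stop about 2.6 mm earlier than I had worked out from the pad width. The final picture showed the rail closed, so I put this down to the fingers being thicker than assumed. The sideways alignment also drifted by up to 1.8 mm during lowering, and I corrected it before the strip went in.

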